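Push a row of soap bars home on the labelling board and bolt it

TASK

Four finished soap bars lie in a row in the channel of the wooden labelling board. Push the whole row together along the channel until the front (cream) bar is fully home against the end stop; then push the black ball knob all the way in, so that the steel bolt crosses behind the last (yellow) bar and locks the row for labelling. Only push, and gently, as soap dents: never lift a bar, do not let the row come apart, and leave the two hand stamps, the charcoal bar and the label roll where they are.

Things in the scene. Friction and masses are not known exactly. Their poses are not given: they have to be found in the camera images.
- jig: The labelling board, fixed to the bench: beech, 126 x 400 x 15 mm, a channel along its length, open at the -y end. Origin: centre of the underside, on the bench. Axes: y along the channel towards the end stop, x across it, away from the knob, z up. Channel bed 15 mm above the bench. Aluminium rails both sides: inner faces at x = -0.0415 and 0.0415, 14 mm wide, 14 mm above the bed.
- jig_stop (a point): Centre of the end stop's steel face, at bed height: (0, 0.170, 0.015) in the board's frame, same axes. The stop is a wooden block 32 mm high above the bed, across the whole channel.
- jig_mouth (a point): Middle of the channel's open end, at bed height: (0, -0.174, 0.015) in the board's frame, same axes. The rails end here; the bare board goes on for another 26 mm.
- bolt_housing (a point): Centre of the top of the bolt's dark steel housing on the -x rail: (-0.060, -0.0578, 0.048) in the board's frame, same axes. It spans 34 mm along x (a collar to x = -0.080) and 30 mm along y and stands 48 mm above the bench.
- bolt (a joint): Slide of the locking bolt (round bar, 12 mm, along the board's x, at board y = -0.0578, 35.5 mm above the bench), m: 0 drawn out, channel free; 0.045 fully in, knob at its housing, nose 41 mm out into the channel. Starts at 0 to 0.006. 1.5 N of friction, no spring: stays where left. It passes 3.5 mm behind the last bar if the row is home, else strikes that bar.
- bolt_knob (a point): Centre of the black ball knob (28 mm diameter) on the bolt's outer end, 35.5 mm above the bench: at board x = -0.139 drawn out, -0.094 fully in. Moves with the bolt. Push it along the board's +x from its outer side; it stands free, 21 mm above the bench.
- soap_a: The cream soap bar, 1st, nearest the end stop in the row; 55 mm along the row, 80 mm across the channel, 29 mm high, 0.09 to 0.14 kg. Origin: centre of the underside, on the bed. x axis: along the row, towards the end stop. Fully home its origin is at board y = 0.1425. Neighbours touch (gaps under 1 mm); the row starts 40 to 85 mm short of the stop.
- soap_b: The pink soap bar, 2nd in the row; 55 mm along the row, 78 mm across the channel, 26 mm high, 0.09 to 0.14 kg. Origin: centre of the underside, on the bed. x axis: along the row, towards the end stop. Fully home its origin is at board y = 0.0873. Neighbours touch (gaps under 1 mm); the row starts 40 to 85 mm short of the stop.
- soap_c: The olive green soap bar, 3rd in the row; 53 mm along the row, 77 mm across the channel, 25 mm high, 0.09 to 0.14 kg. Origin: centre of the underside, on the bed. x axis: along the row, towards the end stop. Fully home its origin is at board y = 0.0332. Neighbours touch (gaps under 1 mm); the row starts 40 to 85 mm short of the stop.
- soap_e: The yellow soap bar, 4th and last, the one to push on in the row; 55 mm along the row, 76 mm across the channel, 26 mm high, 0.09 to 0.14 kg. Origin: centre of the underside, on the bed. x axis: along the row, towards the end stop. Fully home its origin is at board y = -0.0211. Neighbours touch (gaps under 1 mm); the row starts 40 to 85 mm short of the stop.
- stamp_pale: Pale turned wooden hand stamp, loose, standing on the bench beyond the board; 35 mm wide, 64 mm high; origin under its centre. Leave alone.
- stamp_dark: Darker turned wooden hand stamp, loose, standing near the other; 35 mm wide, 64 mm high; origin under its centre. Leave alone.
- soap_d: Charcoal-black soap bar, loose on the bench on the robot's side of the board, left of the knob; 55 x 80 x 28 mm; origin under its centre. Not part of the row; leave alone.
- label_roll: Roll of blank white labels lying on the bench beyond the board; 66 mm diameter, 28 mm high; origin under its centre. Leave alone.
There are look-alikes about, which are no part of the job. What is shaped like the soap_b but turquoise is not meant.

How it is judged:
On the way, in this order (a step that is already met when the one before it is completed fails the run):
1. the whole row is home against the end stop (every bar within 4 mm of its home place), the bolt still drawn out (under 15 mm) (y of soap_a in the frame of jig above 0.1385 m and y of soap_b in the frame of jig above 0.0833 m and y of soap_c in the frame of jig above 0.0292 m and y of soap_e in the frame of jig above -0.0251 m and value of joint bolt below 0.015 m), for 0.2 s.
2. the bolt is pushed fully in (at least 41 of 45 mm) behind the row (value of joint bolt above 0.041 m), for 0.2 s.
At the end, for the whole second after the job is handed in: All four bars lie flat and still in the channel, each within 4 mm of its home place with the front bar against the end stop, and the bolt is pushed in by at least 41 of its 45 mm behind the last bar (y of soap_a in the frame of jig above 0.1385 m and y of soap_b in the frame of jig above 0.0833 m and y of soap_c in the frame of jig above 0.0292 m and y of soap_e in the frame of jig above -0.0251 m and z of each of soap_a, soap_b, soap_c, soap_e in the frame of jig below 0.018 m and angle between the x axis of each of soap_a, soap_b, soap_c, soap_e and the y axis of jig, either way round below 0.08 rad and linear speed of each of soap_a, soap_b, soap_c, soap_e below 0.01 m/s and value of joint bolt above 0.041 m); the robot touches nothing.
It fails at once if a bar of the row is lifted more than 8 mm off the bed (z of any of soap_a, soap_b, soap_c, soap_e in the frame of jig above 0.023 m).
It fails at once if a gap of more than 15 mm opens between neighbouring bars of the row (distance between soap_a and soap_b above 0.0702 m or distance between soap_b and soap_c above 0.0691 m or distance between soap_c and soap_e above 0.0693 m).
It fails at once if a bar is dented: the fingers press on it with more than 50 N (contact force between the fingers and soap_a above 50 N or contact force between the fingers and soap_b above 50 N or contact force between the fingers and soap_c above 50 N or contact force between the fingers and soap_e above 50 N).
It fails at once if a hand stamp, the charcoal bar or the label roll is moved more than 20 mm (distance of any of stamp_pale, stamp_dark, soap_d, label_roll from where it was at the start of the episode above 0.02 m).
It also fails if it takes over 42 s, if anything falls off the work surface, if the arm or the gripper's body presses on something with over 40 N, if the wrist force passes 120 N, or if a joint passes its speed limit or range.

ROBOT

A 7-joint arm with a two-finger parallel gripper is mounted at the origin on a cart in front of the work surface, level with it; the furniture and walls round the work are solid. World frame = base frame: x ahead of the robot, y to its left, z up, the work surface at z = 0. Lengths are in m, angles in rad, forces in N, time in s.
With the tool pointing down it reaches from about 0.425 to 0.875 m from the base axis. Payload 4.7 kg.
Tool frame: the origin (TCP) lies midway between the tips of the shut fingers; the grasp point (between the pads) lies ctrl.grasp_offset behind it (ctrl.grasp_offset is the distance from the TCP to the grasp point, in m); z points along the fingers, y is the line along which they close (so a half turn about z gives the same grasp; the last joint's range is limited). The gripper opens to 87 mm and grips with 3 to 60 N. Pads are 19 mm wide; open, the fingers measure 117 mm over their backs; the gripper's body (75 mm by 190 mm) begins 51 mm behind the grasp point.
Start: joints at [-1.145, 0.321, -0.07, 1.45, 0.023, 1.371, -0.057], TCP at [0.26, 0.596, 0.199] pointing down, gripper open.
Joint ranges: [-2.86, 2.86], [-0.3, 2.09], [-1.38, 1.24], [0.06, 2.45], [-1.56, 4.7], [0.09, 2.05], [-2.69, 2.69]. Speed limits (rad/s): [2.57, 2.57, 3.14, 3.14, 3.14, 3.14, 3.14].

INTERFACE

Orientations are given as a rotation vector (axis times angle).
In Python, from bench import ctrl gives the robot as it stands. The module is installed in compiled form; this text tells all that it offers.
- The arm moves only by the tool jog_arm, never from a script. Its argument "moves" is one flat list of numbers, 7 for each row, row after row: the shift along the tool's x, y, z in units of 30 cm (1.0 is 30 cm), then the turn, a rotation vector about the tool's x, y, z in units of 60 degrees (1.0 is 60 degrees), then the gripper's target within -1 to 1 (fully open at 1, half-way at 0, shut at -1). In form: [x, y, z, wx, wy, wz, fingers, x, y, z, wx, wy, wz, fingers, ...]. A call has exactly 8 rows; each row is the pose to reach, as a shift and turn from the pose commanded when the call began, along the tool's axes at that moment; what a row does not reach only later rows make up. A row lasts 1/8 s, in which the tool goes at most 62.5 mm and 10.7 degrees, less where a joint would pass 70% of its speed; a pose out of reach is approached as far as the arm can. A call with a number of a shift or a turn outside -1 to 1 is refused whole. A call with a gripper value outside its range is refused whole. The fingers move at their own pace and stop on an object; "newtons" is the grip in N (left out, the last holds). Time passes only in rows, so rows that repeat a pose let the fingers close, or fill a call up. It gives the time, the measured TCP pose, the force, the opening and the grip force at its end, in the units of the state.
- ctrl.get_state(): the state, without advancing time (a new reading comes with each control period).
- ctrl.get_image(name): name is "scene" or "top"; returns a dict with "pixels" (480x640x3 uint8, red, green, blue), "fx", "fy", "cx", "cy" (pixels), "xyz" and "rotation" of the camera in the world. Camera axes: x right, y up, looking along -z (the intrinsics and any distortion apply to the point x, -y, -z); pixel columns grow to the right and rows downward; lengths in m; the calibration is good to about 2 mm. A picture is of the moment at which its call begins. There is no depth.
- ctrl.close_job(): hands the job in; it is judged then, once.
The state is a dict: "time": time; "joint_positions": joint angles; "qd": joint speeds; "joint_torque": joint torques, N m; "position": TCP position; "tool_rot": TCP orientation; "ft_force": force on the tool from outside, world axes, zero at the start; "torque": the same for the moment, N m; "grip_width": opening from 0.0 (shut) to 1.0 (fully open); "grip_force": force on a finger pad.
Only numpy, scipy, OpenCV 4.12 (cv2) and the standard library are available. Lean on these libraries where they do the work, as an engineer would, in place of code of your own. Each camera call takes 0.05 s, during which the arm holds its last target. There are 200 camera calls.

## Working session

There is one attempt and no reset: what is moved stays moved. The work goes in short steps, Python scripts to look and compute and a tool call to move; the robot and the scene stay as the last step left them, time stands still between calls to the robot, and variables do not carry over. Pictures are saved under pics/ and viewed, at most 13 in all, crops included, and the job is handed in when it is done.

Besides the shell and the picture viewer there is one more tool, called after "Request:" as name(argument=value, ...) on one line, values as JSON. jog_arm: Moves the arm, as the interface text tells. Its arguments: {"type":"object","properties":{"moves":{"type":"array"},"newtons":{"type":"number"}},"required":["moves"]}

```bash
mkdir -p pics; cat > h.py <<'E'
import numpy as np, cv2
from bench import ctrl
from scipy.spatial.transform import Rotation as R
def snap(n,f):
    im=ctrl.get_image(n); cv2.imwrite(f,im["pixels"][:,:,::-1]); return im
def ray(im,u,v,z):
    rot=np.array(im["rotation"]); 
    if rot.ndim==1: rot=R.from_rotvec(rot).as_matrix() if rot.size==3 else R.from_quat(rot).as_matrix()
    d=rot@np.array([(u-im["cx"])/im["fx"],-(v-im["cy"])/im["fy"],-1.]); c=np.array(im["xyz"])
    return c+d*(z-c[2])/d[2]
E
python3 - <<'E'
from h import *
for n in("top","scene"):
    im=snap(n,f"pics/{n}0.png"); print({k:v for k,v in im.items() if k!="pixels"})
print(ctrl.get_state(),ctrl.grasp_offset)
E
```

```text
{'fx': 517.5698048379238, 'fy': 517.5698048379238, 'cx': 324.3435050444147, 'cy': 241.0606102023451, 'xyz': array([0.45635819, 0.02468315, 0.9033736 ]), 'rotation': array([ 0.11865136, -0.10947374, -1.5452681 ])}
{'fx': 435.77113954529614, 'fy': 435.77113954529614, 'cx': 312.43714209280915, 'cy': 232.77145997941457, 'xyz': array([ 0.19455778, -0.48557242,  0.65116868]), 'rotation': array([ 0.77239293, -0.27872199, -0.59959959])}
{'time': 0.1, 'joint_positions': array([-1.14494238,  0.3217515 , -0.0701016 ,  1.45152613,  0.0225966 ,
        1.37077583, -0.05690645]), 'qd': array([ 0.00010145, -0.00170064, -0.0007355 , -0.00354714,  0.00073832,
        0.00297259, -0.00116156]), 'joint_torque': array([-5.29092031e-04, -4.92572808e+01, -4.05883100e-01, -3.13400996e+01,
       -6.41327770e-02,  3.94183095e-02,  8.16325542e-05]), 'position': array([0.25997015, 0.59518684, 0.19828282]), 'tool_rot': array([-6.42112984e-01, -3.07500329e+00,  2.59647293e-03]), 'ft_force': array([ 0.77220714, -0.4328177 , -0.17693692]), 'torque': array([0.00924663, 0.00669438, 0.00942833]), 'grip_force': 0.0, 'grip_width': 0.9993574423954737} 0.0187
```

View pics/top0.png

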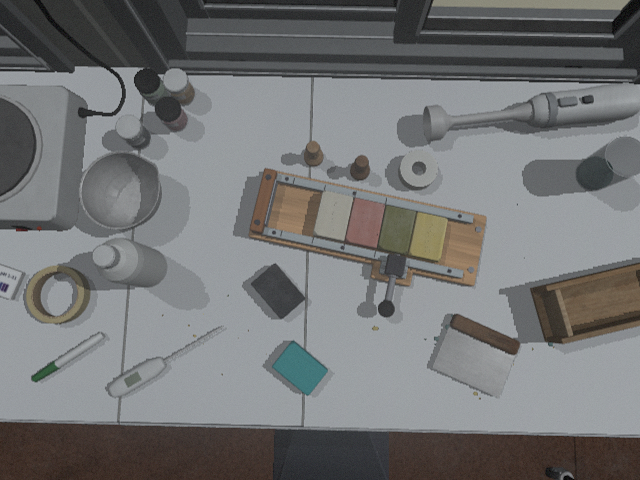

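View pics/scene0.png

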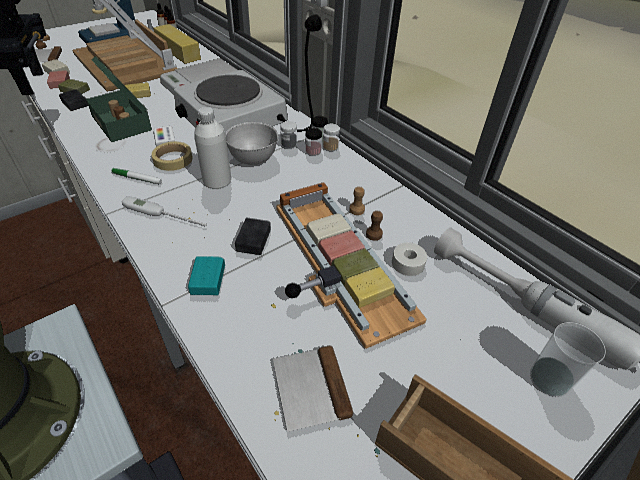

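The top view shows the board with its stop at the left, near (262,203), and its mouth at the right, near (478,250). The row is cream (333,215), pink (367,222), olive (399,229) and yellow (429,235). The knob is at (387,309).

Look-alikes:
- Charcoal bar at (278,291), turquoise bar at (300,367), and the far-off soaps in the scene view.
- The white roll at (418,170) and the dark jar lids at (150,85) are not the knob.

I choose the yellow bar in the channel, and the black ball on the bolt.

```bash
python3 - <<'E'
from h import *
im=snap("top","pics/top1.png"); p=im["pixels"]
c=p[155:330,240:500][:,:,::-1]; cv2.imwrite("pics/crop.png",cv2.resize(c,None,fx=3,fy=3,interpolation=cv2.INTER_CUBIC))
hsv=cv2.cvtColor(p,cv2.COLOR_RGB2HSV)
def big(m,x0,y0,x1,y1):
    k=np.zeros_like(m);k[y0:y1,x0:x1]=m[y0:y1,x0:x1]
    cs,_=cv2.findContours(k,cv2.RETR_EXTERNAL,cv2.CHAIN_APPROX_NONE);return max(cs,key=cv2.contourArea)
for n,lo,hi,z in(("yellow",(22,90,80),(32,255,255),.041),("pink",(0,60,80),(8,255,255),.041),("pink2",(172,60,80),(180,255,255),.041),("olive",(26,60,40),(45,255,120),.04)):
    try:
        q=big(cv2.inRange(hsv,lo,hi),310,180,455,270);r=cv2.minAreaRect(q);print(n,r);b=cv2.boxPoints(r);print([ray(im,*x,z)[:2].round(4) for x in b])
    except Exception as e: print(n,e)
q=big(cv2.inRange(hsv,(0,0,0),(180,255,50)),370,295,405,325);(u,v),r=cv2.minEnclosingCircle(q);print("knob",u,v,r,ray(im,u,v,.0355))
E
```

```text
yellow ((435.9864807128906, 247.08106994628906), (12.494322776794434, 23.837854385375977), 9.462323188781738)
[array([ 0.5583, -0.1428]), array([ 0.5984, -0.1496]), array([ 0.5953, -0.1703]), array([ 0.5553, -0.1634])]
pink ((365.24639892578125, 222.48570251464844), (31.488588333129883, 44.115726470947266), 12.200469017028809)
[array([ 0.5842, -0.0039]), array([ 0.6588, -0.0185]), array([ 0.6484, -0.071 ]), array([ 0.574 , -0.0558])]
pink2 ((352.0, 239.0), (0.0, 0.0), 0.0)
[array([ 0.5874, -0.0153]), array([ 0.5874, -0.0153]), array([ 0.5874, -0.0153]), array([ 0.5874, -0.0153])]
olive ((388.5, 242.0), (16.0, 13.0), 90.0)
[array([ 0.5972, -0.0659]), array([ 0.5977, -0.0878]), array([ 0.5704, -0.0879]), array([ 0.57 , -0.066])]
knob 388.0 315.0 9.999999747378752e-05 [ 0.46203127 -0.07718191  0.0355    ]
```

View pics/crop.png

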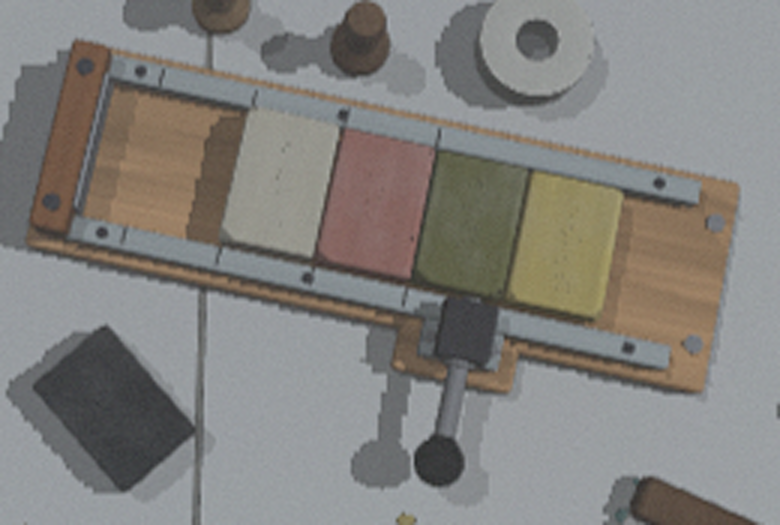

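The crop confirms it: stop on the left, cream, pink, olive and yellow bars in contact, dark housing at crop (467,330), and ball knob at (439,461). Crop scale is 3 with offset (240,155).

```bash
cat > pose.py <<'E'
from h import *
def w(im,c,z): return ray(im,240+c[0]/3,155+c[1]/3,z)[:2]
E
python3 - <<'E'
from pose import *
im=ctrl.get_image("top")
P=[((739,185),(.063,-.2),.015),((700,391),(-.063,-.2),.015),((701,185),(.0555,-.174),.029),((697,205),(.0415,-.174),.029),((671,344),(-.0415,-.174),.029),((667,367),(-.0555,-.174),.029),((28,247),(-.063,.2),.015),((75,40),(.063,.2),.047)]
W=np.array([w(im,c,z) for c,_,z in P]);B=np.array([b for _,b,_ in P])
H,_,_=None,None,None
b0,w0=B.mean(0),W.mean(0);b=B-b0;v=W-w0
th=np.arctan2((b[:,0]*v[:,1]-b[:,1]*v[:,0]).sum(),(b*v).sum());M=np.array([[np.cos(th),-np.sin(th)],[np.sin(th),np.cos(th)]])
t=w0-M@b0;print("th",th,"t",t);print("res mm",((W-B@M.T-t)*1000).round(1).tolist())
np.savez("pose.npz",th=th,t=t,M=M)
for n,c,z in(("yel far",(623,190),.041),("yel near",(600,320),.041),("yel front far",(530,175),.041),("cream front far",(245,110),.044),("cream front near",(222,240),.044),("knob",(439,461),.0355),("housing",(467,330),.048)):
    print(n,(M.T@(w(im,c,z)-t)).round(4))
for n,q in(("pushstart",(0,-.19)),("home",(0,-.0486)),("knobout",(-.139,-.0578))): print(n,(M@q+t).round(4))
s=ctrl.get_state();print(R.from_rotvec(s["tool_rot"]).as_matrix().round(3))
E
```

```text
th -0.18622337383301585 t [ 0.61231236 -0.04355306]
res mm [[-1.3, 1.6], [2.4, 3.2], [-2.0, 0.7], [0.1, 0.6], [1.6, 1.4], [2.3, 1.2], [2.9, -2.8], [-6.0, -5.9]]
yel far [ 0.0385 -0.1282]
yel near [-0.0368 -0.1285]
yel front far [ 0.0361 -0.0753]
cream front far [0.0389 0.09  ]
cream front near [-0.0368  0.0871]
knob [-0.1318 -0.0562]
housing [-0.0586 -0.0563]
pushstart [ 0.5771 -0.2303]
home [ 0.6033 -0.0913]
knobout [ 0.465  -0.0746]
[[-0.916  0.4   -0.   ]
 [ 0.4    0.916 -0.001]
 [-0.    -0.001 -1.   ]]
```

Request:
jog_arm(moves=[0, 0, -0.2, 0, 0, 0, -0.3, -0.1, -0.1, -0.33, 0, 0, 0.07, -0.3, -0.24, -0.24, -0.33, 0, 0, 0.14, -0.3, -0.38, -0.38, -0.33, 0, 0, 0.21, -0.3, -0.52, -0.52, -0.33, 0, 0, 0.28, -0.3, -0.66, -0.66, -0.33, 0, 0, 0.35, -0.3, -0.8, -0.8, -0.33, 0, 0, 0.42, -0.3, -0.94, -0.94, -0.33, 0, 0, 0.49, -0.3])

```text
time: 1.2
position: [0.4062, 0.2224, 0.2983]
tool_rot: [1.405, 2.81, 0.001]
ft_force: [0.3, 0.5, 0.5]
grip_width: 0.356
grip_force: 0.0
```

```bash
cat > rel.py <<'E'
from h import *
import sys
def rel(bx,by,z,yaw=0):
    # target in board frame -> jog units; tool x along board y, tool y along board x, plus yaw
    d=np.load("pose.npz");M,t=d["M"],d["t"];th=float(d["th"])
    s=ctrl.get_state();T=R.from_rotvec(s["tool_rot"]);p=s["position"]
    g=np.r_[M@[bx,by]+t,z]
    Rt=R.from_euler("z",yaw)*R.from_matrix(np.array([[-np.sin(th),np.cos(th),0],[np.cos(th),np.sin(th),0],[0,0,-1.]]).T) 
    print("t",s["time"],"pos",p.round(4),"board",(M.T@(p[:2]-t)).round(4),"q",s["joint_positions"].round(2),"F",s["ft_force"].round(1))
    print("shift",(T.inv().apply(g-p)/.3).round(3),"turn",((T.inv()*Rt).as_rotvec()/np.radians(60)).round(3))
if __name__=="__main__": rel(*map(float,sys.argv[1:]))
E
python3 rel.py 0 -.165 .15
```

```text
t 1.2 pos [0.4062 0.2224 0.2983] board [-0.2518  0.2232] q [-0.81 -0.12  0.23  1.73  0.03  1.52  0.06] F [0.3 0.5 0.5]
shift [-1.493 -0.388  0.494] turn [ 0.001 -0.     0.792]
```

Request:
jog_arm(moves=[-0.14, -0.04, 0, 0, 0, 0.1, -0.3, -0.28, -0.08, 0, 0, 0, 0.2, -0.3, -0.42, -0.12, 0, 0, 0, 0.3, -0.3, -0.56, -0.16, 0, 0, 0, 0.4, -0.3, -0.7, -0.2, 0, 0, 0, 0.5, -0.3, -0.84, -0.24, 0, 0, 0, 0.6, -0.3, -1, -0.26, 0, 0, 0, 0.7, -0.3, -1, -0.26, 0, 0, 0, 0.79, -0.3])

```text
time: 2.2
position: [0.5245, -0.0668, 0.298]
tool_rot: [2.423, 1.997, -0.002]
ft_force: [0.2, -0.4, -0.3]
grip_width: 0.345
grip_force: 0.0
```

```bash
python3 rel.py 0 -.165 .06
```

```text
t 2.2 pos [ 0.5245 -0.0668  0.298 ] board [-0.082  -0.0391] q [-0.49  0.02  0.58  1.61 -0.01  1.52 -0.1 ] F [ 0.2 -0.4 -0.3]
shift [-0.416  0.275  0.794] turn [ 0.     0.002 -0.005]
```

Request:
jog_arm(moves=[-0.15, 0.1, 0, 0, 0, 0, -0.3, -0.3, 0.2, 0, 0, 0, 0, -0.3, -0.42, 0.275, 0.1, 0, 0, 0, -0.3, -0.42, 0.275, 0.28, 0, 0, 0, -0.3, -0.42, 0.275, 0.46, 0, 0, 0, -0.3, -0.42, 0.275, 0.64, 0, 0, 0, -0.3, -0.42, 0.275, 0.79, 0, 0, 0, -0.3, -0.42, 0.275, 0.79, 0, 0, 0, -0.3])

```text
time: 3.2
position: [0.5793, -0.1997, 0.0576]
tool_rot: [-2.409, -2.007, 0.008]
ft_force: [-0.4, -0.5, 1.1]
grip_width: 0.353
grip_force: 0.0
```

```bash
python3 - <<'E'
from h import *
a=snap("top","pics/a.png")["pixels"][130:330,330:530];b=snap("scene","pics/b.png")["pixels"][190:390,250:450]
cv2.imwrite("pics/ab.png",cv2.resize(np.hstack([a,b])[:,:,::-1],None,fx=2,fy=2))
E
python3 rel.py 0 -.165 .022
```

```text
t 3.3 pos [ 0.5832 -0.2014  0.0625] board [ 0.0006 -0.1605] q [-0.24  0.41  0.66  1.72 -0.27  1.11  0.32] F [-0.2 -0.3 -0.6]
shift [-0.015 -0.002  0.135] turn [0.001 0.    0.005]
```

View pics/ab.png

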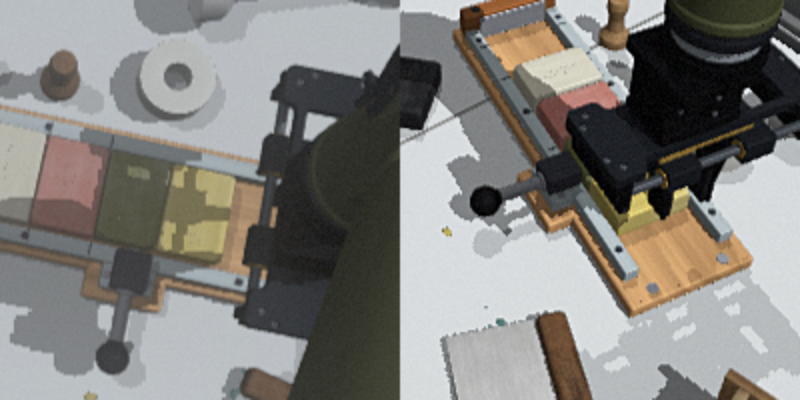

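The fingers stand behind the yellow bar, at top-crop (262,190–240), centred in the channel and clear of the bar and rails. I'll lower them and start pushing.

Request:
jog_arm(moves=[-0.015, 0, 0.06, 0, 0, 0, -0.3, -0.015, 0, 0.125, 0, 0, 0, -0.3, -0.015, 0, 0.125, 0, 0, 0, -0.3, 0.005, 0, 0.125, 0, 0, 0, -0.3, 0.025, 0, 0.125, 0, 0, 0, -0.3, 0.045, 0, 0.125, 0, 0, 0, -0.3, 0.065, 0, 0.125, 0, 0, 0, -0.3, 0.08, 0, 0.125, 0, 0, 0, -0.3])

```text
time: 4.3
position: [0.587, -0.1767, 0.0239]
tool_rot: [2.413, 2.012, 0.0]
ft_force: [0.0, -0.4, -0.3]
grip_width: 0.348
grip_force: 0.0
```

```bash
python3 rel.py 0 -.060 .025
```

```text
t 4.3 pos [ 0.587  -0.1767  0.0239] board [-0.0002 -0.1355] q [-0.27  0.44  0.64  1.76 -0.3   1.04  0.3 ] F [ 0.  -0.4 -0.3]
shift [ 0.252  0.002 -0.004] turn [ 0.    -0.     0.005]
```

Request:
jog_arm(moves=[0.02, 0, 0, 0, 0, 0, -0.3, 0.04, 0, 0, 0, 0, 0, -0.3, 0.06, 0, 0, 0, 0, 0, -0.3, 0.08, 0, 0, 0, 0, 0, -0.3, 0.1, 0, 0, 0, 0, 0, -0.3, 0.12, 0, 0, 0, 0, 0, -0.3, 0.14, 0, 0, 0, 0, 0, -0.3, 0.16, 0, 0, 0, 0, 0, -0.3])

```text
time: 5.3
position: [0.5955, -0.1297, 0.0238]
tool_rot: [-2.413, -2.011, -0.0]
ft_force: [0.4, -0.1, -0.0]
grip_width: 0.349
grip_force: 0.0
```

```bash
python3 rel.py 0 -.060 .025
```

```text
t 5.3 pos [ 0.5955 -0.1297  0.0238] board [-0.0006 -0.0878] q [-0.34  0.43  0.63  1.77 -0.29  1.04  0.21] F [ 0.4 -0.1 -0. ]
shift [ 0.093  0.002 -0.004] turn [ 0.    -0.     0.005]
```

```bash
python3 - <<'E'
from h import *
a=snap("top","pics/a.png")["pixels"][130:330,250:450];b=snap("scene","pics/b.png")["pixels"][170:370,250:450]
cv2.imwrite("pics/ab2.png",cv2.resize(np.hstack([a,b])[:,:,::-1],None,fx=2,fy=2))
E
```

```text
(no output)
```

View pics/ab2.png

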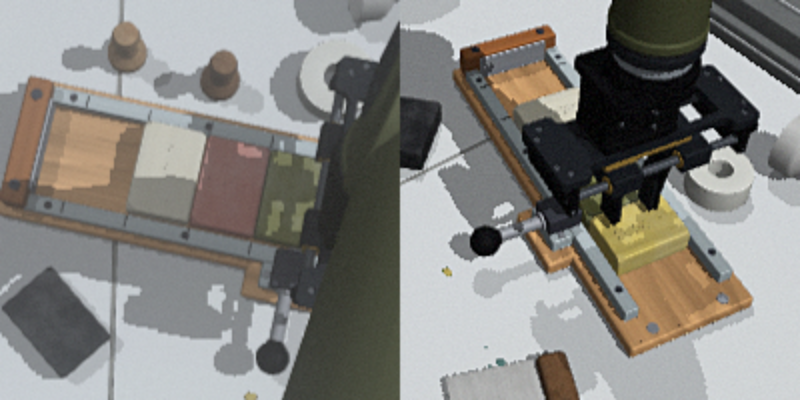

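```bash
python3 - <<'E'
from h import *
b=ctrl.get_image("scene");d=np.load("pose.npz");M,t=d["M"],d["t"]
for u,v in((355,281),(378,274)):
  for z in(.024,.041,.055,.07): print(u,v,z,(M.T@(ray(b,u,v,z)[:2]-t)).round(4))
# where known board points project, to check the scene camera
Rm=R.from_rotvec(b["rotation"]).as_matrix()
def pr(x,y,z):
    c=Rm.T@(np.r_[M@[x,y]+t,z]-b["xyz"]);return (b["cx"]-b["fx"]*c[0]/c[2]).round(1),(b["cy"]+b["fy"]*c[1]/c[2]).round(1)
for n,q in(("board c",(.063,-.2,.015)),("board c2",(-.063,-.2,.015)),("yel rear near top",(-.038,-.1285,.041)),("yel rear far top",(.038,-.1285,.041)),("tip",(0,-.0878,.0238))): print(n,pr(*q))
s=ctrl.get_state();print(s["ft_force"])
p=b["pixels"][220:320,310:430];cv2.imwrite("pics/c.png",cv2.resize(p[:,:,::-1],None,fx=6,fy=6,interpolation=cv2.INTER_CUBIC))
E
```

```text
355 281 0.024 [-0.0125 -0.0798]
355 281 0.041 [-0.0211 -0.0915]
355 281 0.055 [-0.0282 -0.1011]
355 281 0.07 [-0.0357 -0.1115]
378 274 0.024 [ 0.0359 -0.0835]
378 274 0.041 [ 0.026  -0.0951]
378 274 0.055 [ 0.0179 -0.1047]
378 274 0.07 [ 0.0092 -0.1149]
board c (np.float64(425.8), np.float64(317.7))
board c2 (np.float64(364.7), np.float64(344.6))
yel rear near top (np.float64(357.3), np.float64(298.9))
yel rear far top (np.float64(393.5), np.float64(284.5))
tip (np.float64(363.0), np.float64(281.9))
[ 0.1502405  -0.5653949  -0.91300065]
```

View pics/c.png

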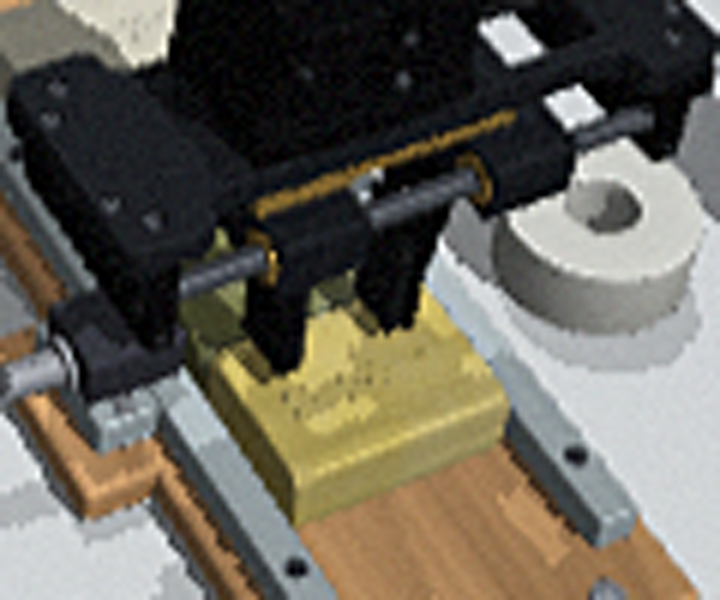

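The fingers slid over the yellow bar. The tips are about 18 mm higher than the reported TCP, so they hover just above the bar's top, and the row has not moved. I'll lift, go back behind the bar, and measure the tip height there.

Request:
jog_arm(moves=[0, 0, -0.06, 0, 0, 0, -0.3, 0, 0, -0.06, 0, 0, 0, -0.3, -0.08, 0, -0.06, 0, 0, 0, -0.3, -0.16, 0, -0.06, 0, 0, 0, -0.3, -0.24, 0, -0.06, 0, 0, 0, -0.3, -0.26, 0, -0.06, 0, 0, 0, -0.3, -0.26, 0, 0, 0, 0, 0, -0.3, -0.26, 0, 0, 0, 0, 0, -0.3])

```text
time: 6.45
position: [0.5802, -0.2046, 0.0214]
tool_rot: [-2.409, -2.011, 0.003]
ft_force: [-0.0, 0.7, -0.2]
grip_width: 0.349
grip_force: 0.0
```

```bash
python3 rel.py 0 -.165 .010; python3 - <<'E'
from h import *
p=snap("scene","pics/b3.png")["pixels"][240:360,320:460];cv2.imwrite("pics/c3.png",cv2.resize(p[:,:,::-1],None,fx=5,fy=5,interpolation=cv2.INTER_CUBIC))
E
```

```text
t 6.45 pos [ 0.5802 -0.2046  0.0214] board [-0.0018 -0.1642] q [-0.22  0.46  0.65  1.75 -0.31  1.05  0.35] F [-0.   0.7 -0.2]
shift [-0.003  0.006  0.038] turn [-0.004 -0.001  0.006]
```

View pics/c3.png

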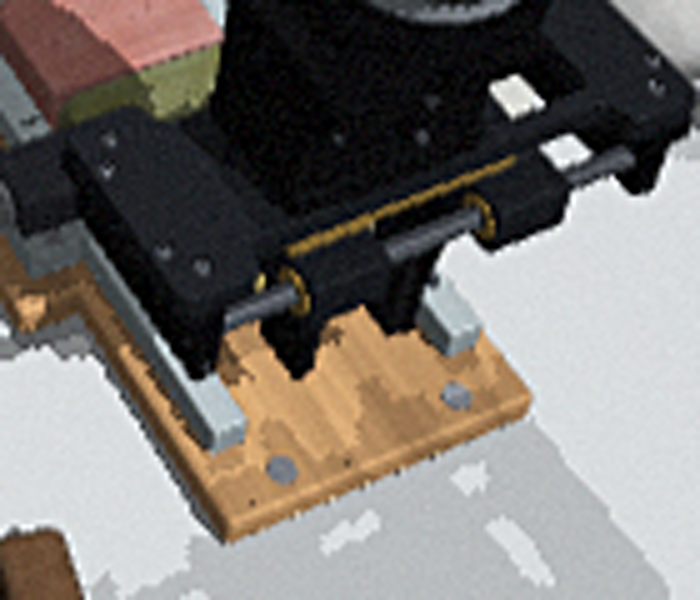

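The tips hang above the bare end of the channel at crop (300,375) and (400,330), which is scene (380,315) and (400,306).

```bash
python3 - <<'E'
from h import *
b=ctrl.get_image("scene");d=np.load("pose.npz");M,t=d["M"],d["t"]
for u,v in((380,315),(401,306)):
  for z in(.015,.022,.03,.04): print(u,v,z,(M.T@(ray(b,u,v,z)[:2]-t)).round(4))
E
```

```text
380 315 0.015 [-0.0073 -0.1602]
380 315 0.022 [-0.0109 -0.1641]
380 315 0.03 [-0.0149 -0.1685]
380 315 0.04 [-0.02  -0.174]
401 306 0.015 [ 0.0378 -0.1599]
401 306 0.022 [ 0.0337 -0.1637]
401 306 0.03 [ 0.0291 -0.1682]
401 306 0.04 [ 0.0234 -0.1737]
```

```bash
python3 - <<'E'
from h import *
b=ctrl.get_image("scene");d=np.load("pose.npz");M,t=d["M"],d["t"]
for z in(.05,.06,.07,.08,.09,.1,.11): print(z,*[(M.T@(ray(b,u,v,z)[:2]-t)).round(3) for u,v in((361,315.6),(448,278))])
E
```

```text
0.05 [-0.054 -0.167] [ 0.131 -0.164]
0.06 [-0.059 -0.173] [ 0.124 -0.17 ]
0.07 [-0.064 -0.178] [ 0.116 -0.175]
0.08 [-0.068 -0.184] [ 0.108 -0.181]
0.09 [-0.073 -0.19 ] [ 0.101 -0.187]
0.1 [-0.077 -0.196] [ 0.093 -0.193]
0.11 [-0.082 -0.201] [ 0.085 -0.198]
```

The body bottom also comes out about 18 mm higher than the reading implies, which confirms the offset. I'll lower 15 mm, then check the force.

Request:
jog_arm(moves=[0, 0.005, 0.01, 0, 0, 0, -0.3, 0, 0.005, 0.02, 0, 0, 0, -0.3, 0, 0.005, 0.03, 0, 0, 0, -0.3, 0, 0.005, 0.04, 0, 0, 0, -0.3, 0, 0.005, 0.05, 0, 0, 0, -0.3, 0.02, 0.005, 0.05, 0, 0, 0, -0.3, 0.04, 0.005, 0.05, 0, 0, 0, -0.3, 0.06, 0.005, 0.05, 0, 0, 0, -0.3])

```text
time: 7.6
position: [0.5864, -0.1886, 0.0089]
tool_rot: [2.413, 2.012, 0.001]
ft_force: [0.1, 0.5, 0.1]
grip_width: 0.353
grip_force: 0.0
```

```bash
python3 rel.py 0 -.07 .0065
```

```text
t 7.6 pos [ 0.5864 -0.1886  0.0089] board [ 0.0014 -0.1474] q [-0.24  0.47  0.64  1.76 -0.32  1.02  0.33] F [0.1 0.5 0.1]
shift [ 0.258 -0.003  0.008] turn [ 0.    -0.     0.005]
```

Request:
jog_arm(moves=[0.02, -0.003, 0.005, 0, 0, 0, -0.3, 0.035, -0.003, 0.008, 0, 0, 0, -0.3, 0.05, -0.003, 0.008, 0, 0, 0, -0.3, 0.065, -0.003, 0.008, 0, 0, 0, -0.3, 0.08, -0.003, 0.008, 0, 0, 0, -0.3, 0.095, -0.003, 0.008, 0, 0, 0, -0.3, 0.11, -0.003, 0.008, 0, 0, 0, -0.3, 0.125, -0.003, 0.008, 0, 0, 0, -0.3])

```text
time: 8.6
position: [0.592, -0.1546, 0.007]
tool_rot: [2.413, 2.008, -0.001]
ft_force: [-1.0, -5.7, 3.3]
grip_width: 0.348
grip_force: 2.7
```

```bash
python3 rel.py 0 -.07 .0065; python3 - <<'E'
from h import *
a=snap("top","pics/a4.png")["pixels"][150:310,230:430];b=snap("scene","pics/b4.png")["pixels"][180:340,260:460]
cv2.imwrite("pics/ab4.png",cv2.resize(np.hstack([a,b])[:,:,::-1],None,fx=2,fy=2))
E
```

```text
t 8.6 pos [ 0.592  -0.1546  0.007 ] board [ 0.0006 -0.1129] q [-0.3   0.46  0.63  1.77 -0.31  1.01  0.27] F [-1.  -5.7  3.3]
shift [ 0.143 -0.002  0.001] turn [0.001 0.002 0.003]
```

View pics/ab4.png

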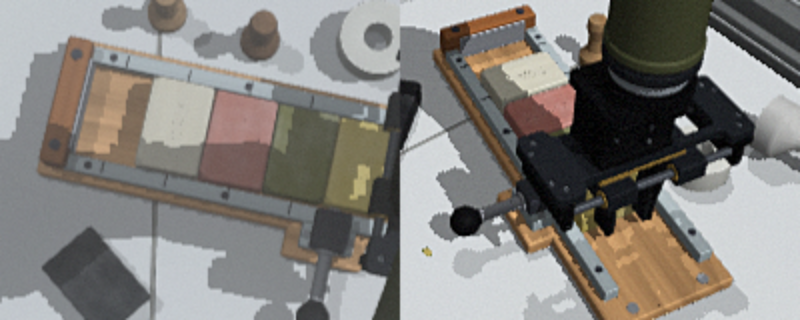

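The row is now moving as one with 5.7 N of push; the cream front edge is at about top (306,187), and the bars are still touching.

Request:
jog_arm(moves=[0.02, -0.002, 0, 0, 0, 0, -0.3, 0.04, -0.002, 0, 0, 0, 0, -0.3, 0.06, -0.002, 0, 0, 0, 0, -0.3, 0.08, -0.002, 0, 0, 0, 0, -0.3, 0.1, -0.002, 0, 0, 0, 0, -0.3, 0.12, -0.002, 0, 0, 0, 0, -0.3, 0.14, -0.002, 0, 0, 0, 0, -0.3, 0.15, -0.002, 0, 0, 0, 0, -0.3])

```text
time: 9.7
position: [0.5999, -0.1095, 0.0069]
tool_rot: [2.413, 2.008, -0.0]
ft_force: [0.7, -6.2, 4.4]
grip_width: 0.351
grip_force: 2.8
```

```bash
python3 rel.py 0 -.058 .0065; python3 - <<'E'
from h import *
im=snap("top","pics/a5.png");d=np.load("pose.npz");M,t=d["M"],d["t"]
b=R.from_rotvec(im["rotation"]).as_matrix()
# grey profile along board y at x=0.0 and +-0.02, z=.044, to find the cream front edge
for x in(-.02,0,.02):
    o=[]
    for y in np.arange(.115,.18,.003):
        c=b.T@(np.r_[M@[x,y]+t,.044]-im["xyz"]);u=im["cx"]-im["fx"]*c[0]/c[2];v=im["cy"]+im["fy"]*c[1]/c[2]
        q=im["pixels"][int(round(v)),int(round(u))].astype(int);o.append((round(y,3),int(q[0]-q[2]),int(q.sum()//3)))
    print(x,o)
E
```

```text
t 9.7 pos [ 0.5999 -0.1095  0.0069] board [ 0.     -0.0671] q [-0.37  0.45  0.62  1.78 -0.3   1.01  0.19] F [ 0.7 -6.2  4.4]
shift [0.03  0.    0.001] turn [0.001 0.001 0.003]
-0.02 [(np.float64(0.115), 6, 129), (np.float64(0.118), 6, 126), (np.float64(0.121), 6, 128), (np.float64(0.124), 7, 129), (np.float64(0.127), 7, 126), (np.float64(0.13), 7, 129), (np.float64(0.133), 8, 125), (np.float64(0.136), 6, 128), (np.float64(0.139), 5, 129), (np.float64(0.142), 8, 127), (np.float64(0.145), 9, 124), (np.float64(0.148), 8, 128), (np.float64(0.151), 7, 127), (np.float64(0.154), 7, 123), (np.float64(0.157), 6, 123), (np.float64(0.16), 6, 131), (np.float64(0.163), 22, 94), (np.float64(0.166), 21, 91), (np.float64(0.169), 2, 80), (np.float64(0.172), -11, 151), (np.float64(0.175), 41, 108), (np.float64(0.178), 60, 112)]
0 [(np.float64(0.115), 13, 182), (np.float64(0.118), 11, 184), (np.float64(0.121), 8, 183), (np.float64(0.124), 11, 185), (np.float64(0.127), 11, 186), (np.float64(0.13), 12, 185), (np.float64(0.133), 12, 183), (np.float64(0.136), 13, 185), (np.float64(0.139), 7, 185), (np.floa
[... 331 characters left out ...]
.175), 42, 109), (np.float64(0.178), 60, 116)]
0.02 [(np.float64(0.115), 9, 184), (np.float64(0.118), 13, 187), (np.float64(0.121), 12, 187), (np.float64(0.124), 11, 186), (np.float64(0.127), 11, 189), (np.float64(0.13), 9, 187), (np.float64(0.133), 9, 184), (np.float64(0.136), 9, 187), (np.float64(0.139), 10, 188), (np.float64(0.142), 8, 188), (np.float64(0.145), 11, 189), (np.float64(0.148), 9, 189), (np.float64(0.151), 11, 187), (np.float64(0.154), 10, 186), (np.float64(0.157), 9, 190), (np.float64(0.16), 7, 187), (np.float64(0.163), 21, 93), (np.float64(0.166), 23, 93), (np.float64(0.169), -4, 97), (np.float64(0.172), -11, 160), (np.float64(0.175), 19, 104), (np.float64(0.178), 57, 119)]
```

Request:
jog_arm(moves=[0.004, 0, 0, 0, 0, 0, -0.3, 0.008, 0, 0, 0, 0, 0, -0.3, 0.012, 0, 0, 0, 0, 0, -0.3, 0.015, 0, 0, 0, 0, 0, -0.3, 0.018, 0, 0, 0, 0, 0, -0.3, 0.021, 0, 0, 0, 0, 0, -0.3, 0.023, 0, 0, 0, 0, 0, -0.3, 0.024, 0, 0, 0, 0, 0, -0.3])

```text
time: 10.75
position: [0.6011, -0.1029, 0.0069]
tool_rot: [2.413, 2.008, -0.0]
ft_force: [-0.6, -5.6, 4.6]
grip_width: 0.348
grip_force: 2.9
```

```bash
python3 rel.py 0 -.058 .0065
```

```text
t 10.75 pos [ 0.6011 -0.1029  0.0069] board [-0.     -0.0604] q [-0.38  0.45  0.62  1.78 -0.3   1.01  0.17] F [-0.6 -5.6  4.6]
shift [0.008 0.    0.001] turn [0.001 0.002 0.003]
```

Not at the stop yet, so I'll creep on in fractions of a millimetre.

Request:
jog_arm(moves=[0.001, 0, 0, 0, 0, 0, -0.3, 0.002, 0, 0, 0, 0, 0, -0.3, 0.003, 0, 0, 0, 0, 0, -0.3, 0.004, 0, 0, 0, 0, 0, -0.3, 0.005, 0, 0, 0, 0, 0, -0.3, 0.006, 0, 0, 0, 0, 0, -0.3, 0.007, 0, 0, 0, 0, 0, -0.3, 0.007, 0, 0, 0, 0, 0, -0.3])

```text
time: 11.75
position: [0.6012, -0.102, 0.0069]
tool_rot: [2.414, 2.006, -0.002]
ft_force: [-1.4, -7.2, 3.3]
grip_width: 0.35
grip_force: 3.7
```

Request:
jog_arm(moves=[0.001, 0, 0, 0, 0, 0, -0.3, 0.002, 0, 0, 0, 0, 0, -0.3, 0.003, 0, 0, 0, 0, 0, -0.3, 0.004, 0, 0, 0, 0, 0, -0.3, 0.005, 0, 0, 0, 0, 0, -0.3, 0.006, 0, 0, 0, 0, 0, -0.3, 0.007, 0, 0, 0, 0, 0, -0.3, 0.007, 0, 0, 0, 0, 0, -0.3])

```text
time: 12.75
position: [0.6012, -0.102, 0.007]
tool_rot: [2.413, 2.004, -0.005]
ft_force: [-0.8, -9.8, 4.0]
grip_width: 0.348
grip_force: 5.2
```

```bash
python3 rel.py 0 -.058 .0065
```

```text
t 12.75 pos [ 0.6012 -0.102   0.007 ] board [-0.0001 -0.0595] q [-0.38  0.45  0.62  1.78 -0.3   1.01  0.17] F [-0.8 -9.8  4. ]
shift [0.005 0.    0.002] turn [0.002 0.005 0.001]
```

The position stalls at board y = -0.0595 while the force climbs, so the row is home. One short firmer push, then I'll back off and lift.

Request:
jog_arm(moves=[0.003, 0, 0, 0, 0, 0, -0.3, 0.007, 0, 0, 0, 0, 0, -0.3, 0.01, 0, 0, 0, 0, 0, -0.3, 0.01, 0, 0, 0, 0, 0, -0.3, -0.03, 0, 0, 0, 0, 0, -0.3, -0.1, 0, 0, 0, 0, 0, -0.3, -0.1, 0, -0.1, 0, 0, 0, -0.3, -0.1, 0, -0.25, 0, 0, 0, -0.3])

```text
time: 13.75
position: [0.5943, -0.126, 0.0804]
tool_rot: [-2.411, -2.009, 0.004]
ft_force: [1.2, 0.2, 0.2]
grip_width: 0.349
grip_force: 0.0
```

```bash
python3 rel.py -.185 -.058 .08; python3 - <<'E'
from h import *
im=snap("top","pics/a6.png");d=np.load("pose.npz");M,t=d["M"],d["t"]
b=R.from_rotvec(im["rotation"]).as_matrix()
for x in(-.02,.02):
    o=[]
    for y in np.arange(.157,.178,.0015):
        c=b.T@(np.r_[M@[x,y]+t,.044]-im["xyz"]);u=im["cx"]-im["fx"]*c[0]/c[2];v=im["cy"]+im["fy"]*c[1]/c[2]
        o.append((float(y.round(4)),int(im["pixels"][int(round(v)),int(round(u))].mean())))
    print(x,o)
a=im["pixels"][150:330,240:480];b=snap("scene","pics/b6.png")["pixels"][180:360,240:420]
cv2.imwrite("pics/ab6.png",cv2.resize(np.hstack([a,b])[:,:,::-1],None,fx=1.9,fy=1.9))
E
```

```text
t 13.75 pos [ 0.5943 -0.126   0.0804] board [-0.0024 -0.0843] q [-0.37  0.37  0.66  1.72 -0.25  1.14  0.18] F [1.2 0.2 0.2]
shift [ 0.091 -0.608  0.004] turn [-0.004 -0.001  0.004]
-0.02 [(0.157, 193), (0.1585, 194), (0.16, 194), (0.1615, 193), (0.163, 188), (0.1645, 190), (0.166, 188), (0.1675, 188), (0.169, 187), (0.1705, 107), (0.172, 153), (0.1735, 137), (0.175, 113), (0.1765, 115)]
0.02 [(0.157, 193), (0.1585, 189), (0.16, 195), (0.1615, 192), (0.163, 195), (0.1645, 194), (0.166, 190), (0.1675, 194), (0.169, 179), (0.1705, 117), (0.172, 163), (0.1735, 111), (0.175, 111), (0.1765, 115)]
```

View pics/ab6.png

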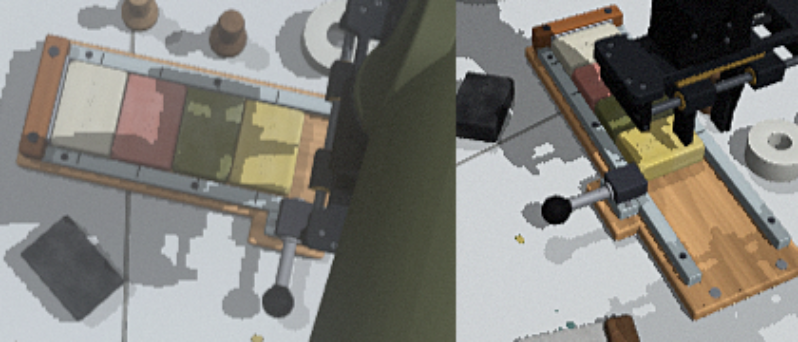

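The row is home: the cream bar meets the stop at top-crop (62,100), all bars touch, and the channel is clear by the housing. The knob is at top-crop (277,302). Next I'll go over to its outer side with the fingers shut.

Request:
jog_arm(moves=[0.02, -0.1, 0, 0, 0, 0, -1, 0.04, -0.2, 0, 0, 0, 0, -1, 0.06, -0.3, 0, 0, 0, 0, -1, 0.08, -0.4, 0, 0, 0, 0, -1, 0.09, -0.5, 0, 0, 0, 0, -1, 0.091, -0.585, 0, 0, 0, 0, -1, 0.091, -0.585, 0, 0, 0, 0, -1, 0.091, -0.585, 0, 0, 0, 0, -1])

```text
time: 14.85
position: [0.4292, -0.0678, 0.0815]
tool_rot: [2.413, 2.011, 0.002]
ft_force: [-0.0, 0.8, -0.1]
grip_width: 0.006
grip_force: 0.0
```

```bash
python3 rel.py -.178 -.058 .006; python3 - <<'E'
from h import *
a=snap("top","pics/a7.png")["pixels"][200:380,300:480];b=snap("scene","pics/b7.png")["pixels"][190:370,200:380]
cv2.imwrite("pics/ab7.png",cv2.resize(np.hstack([a,b])[:,:,::-1],None,fx=2.2,fy=2.2))
E
```

```text
t 14.85 pos [ 0.4292 -0.0678  0.0815] board [-0.1754 -0.0577] q [-0.57 -0.08  0.65  2.12  0.05  1.08 -0.13] F [-0.   0.8 -0.1]
shift [-0.001 -0.009  0.251] turn [ 0.001 -0.     0.005]
```

View pics/ab7.png

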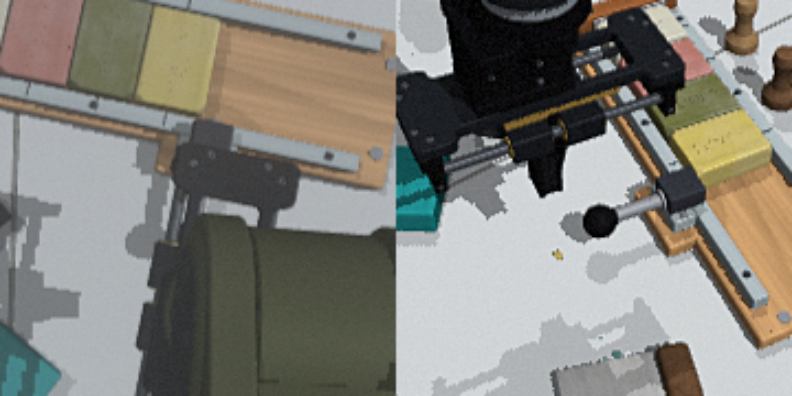

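The shut fingers hang outside the knob (tip at scene-crop (548,190), knob at (600,220)) with clearance. I'll lower, then push along +tool y.

Request:
jog_arm(moves=[0, -0.009, 0.05, 0, 0, 0, -1, 0, -0.009, 0.12, 0, 0, 0, -1, 0, -0.009, 0.18, 0, 0, 0, -1, 0, -0.009, 0.235, 0, 0, 0, -1, 0, -0.009, 0.235, 0, 0, 0, -1, 0, 0.01, 0.235, 0, 0, 0, -1, 0, 0.03, 0.235, 0, 0, 0, -1, 0, 0.05, 0.235, 0, 0, 0, -1])

```text
time: 15.95
position: [0.4444, -0.0706, 0.0114]
tool_rot: [2.413, 2.011, 0.002]
ft_force: [0.5, -0.3, -0.2]
grip_width: 0.005
grip_force: 0.0
```

```bash
python3 rel.py -.123 -.058 .010
```

```text
t 15.95 pos [ 0.4444 -0.0706  0.0114] board [-0.16   -0.0576] q [-0.55  0.09  0.68  2.16 -0.07  0.91 -0.01] F [ 0.5 -0.3 -0.2]
shift [-0.002  0.123  0.005] turn [ 0.001 -0.     0.005]
```

Touching distance. Now I'll push in.

Request:
jog_arm(moves=[0, 0.015, 0, 0, 0, 0, -1, 0, 0.03, 0, 0, 0, 0, -1, 0, 0.045, 0, 0, 0, 0, -1, 0, 0.06, 0, 0, 0, 0, -1, 0, 0.075, 0, 0, 0, 0, -1, 0, 0.085, 0, 0, 0, 0, -1, 0, 0.095, 0, 0, 0, 0, -1, 0, 0.1, 0, 0, 0, 0, -1])

```text
time: 16.95
position: [0.4728, -0.0761, 0.0108]
tool_rot: [2.413, 2.011, -0.0]
ft_force: [-1.6, -0.2, 0.7]
grip_width: 0.005
grip_force: 0.8
```

```bash
python3 rel.py -.123 -.058 .010
```

```text
t 16.95 pos [ 0.4728 -0.0761  0.0108] board [-0.131  -0.0578] q [-0.52  0.17  0.67  2.09 -0.13  0.92  0.04] F [-1.6 -0.2  0.7]
shift [-0.001  0.027  0.003] turn [0.    0.    0.005]
```

Request:
jog_arm(moves=[0, 0.008, 0, 0, 0, 0, -1, 0, 0.016, 0, 0, 0, 0, -1, 0, 0.022, 0, 0, 0, 0, -1, 0, 0.027, 0, 0, 0, 0, -1, 0, 0.032, 0, 0, 0, 0, -1, 0, 0.036, 0, 0, 0, 0, -1, 0, 0.04, 0, 0, 0, 0, -1, 0, 0.04, 0, 0, 0, 0, -1])

```text
time: 17.95
position: [0.4847, -0.078, 0.0109]
tool_rot: [2.413, 2.011, 0.001]
ft_force: [-1.4, -1.1, -0.5]
grip_width: -0.002
grip_force: 0.5
```

```bash
python3 rel.py -.123 -.058 .010
```

```text
t 17.95 pos [ 0.4847 -0.078   0.0109] board [-0.119  -0.0575] q [-0.51  0.2   0.67  2.06 -0.15  0.93  0.06] F [-1.4 -1.1 -0.5]
shift [-0.002 -0.013  0.003] turn [ 0.    -0.     0.005]
```

Force is still only the bolt's friction, so I'll go on to the end.

Request:
jog_arm(moves=[0, 0.004, 0, 0, 0, 0, -1, 0, 0.008, 0, 0, 0, 0, -1, 0, 0.012, 0, 0, 0, 0, -1, 0, 0.016, 0, 0, 0, 0, -1, 0, 0.02, 0, 0, 0, 0, -1, 0, 0.022, 0, 0, 0, 0, -1, 0, 0.024, 0, 0, 0, 0, -1, 0, 0.024, 0, 0, 0, 0, -1])

```text
time: 18.95
position: [0.4899, -0.079, 0.0106]
tool_rot: [-2.411, -2.009, 0.003]
ft_force: [-6.4, 0.1, 4.3]
grip_width: 0.006
grip_force: 3.3
```

```bash
python3 rel.py -.123 -.058 .010
```

```text
t 18.95 pos [ 0.4899 -0.079   0.0106] board [-0.1137 -0.0575] q [-0.51  0.21  0.67  2.05 -0.16  0.94  0.07] F [-6.4  0.1  4.3]
shift [-0.001 -0.031  0.002] turn [-0.003 -0.     0.005]
```

Force has risen to 6.4 N, so the bolt is at its end. A last small press, then I'll retreat, lift, and check.

Request:
jog_arm(moves=[0, 0.005, 0, 0, 0, 0, -1, 0, 0.008, 0, 0, 0, 0, -1, 0, 0.008, 0, 0, 0, 0, -1, 0, -0.02, 0, 0, 0, 0, -1, 0, -0.08, 0, 0, 0, 0, -1, 0, -0.14, 0, 0, 0, 0, -1, 0, -0.17, -0.1, 0, 0, 0, -1, 0, -0.17, -0.28, 0, 0, 0, -1])

```text
time: 19.95
position: [0.4402, -0.0697, 0.0946]
tool_rot: [-2.413, -2.011, 0.002]
ft_force: [1.8, 1.4, -0.1]
grip_width: 0.008
grip_force: 0.0
```

Request:
jog_arm(moves=[0.1, 0, -0.2, 0, 0, 0, -1, 0.2, 0, -0.4, 0, 0, 0, -1, 0.3, 0, -0.4, 0, 0, 0, -1, 0.4, 0, -0.4, 0, 0, 0, -1, 0.5, 0, -0.4, 0, 0, 0, -1, 0.6, 0, -0.4, 0, 0, 0, -1, 0.6, 0, -0.4, 0, 0, 0, -1, 0.6, 0, -0.4, 0, 0, 0, -1])

```text
time: 20.95
position: [0.4744, 0.1063, 0.215]
tool_rot: [2.413, 2.01, 0.002]
ft_force: [0.3, -0.2, -0.6]
grip_width: 0.007
grip_force: 0.0
```

```bash
python3 - <<'E'
from h import *
im=snap("top","pics/a8.png");a=im["pixels"][155:330,240:500];b=snap("scene","pics/b8.png")["pixels"][180:355,260:440]
cv2.imwrite("pics/ab8.png",cv2.resize(np.hstack([a,b])[:,:,::-1],None,fx=1.8,fy=1.8))
print(ctrl.get_state()["ft_force"],ctrl.get_state()["time"])
E
```

```text
[ 0.30584188 -0.65440435 -0.26232828] 21.05
```

View pics/ab8.png

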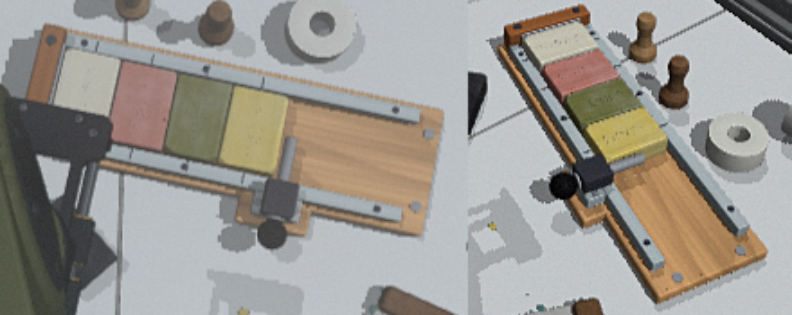

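The bolt crosses behind the yellow bar at top-crop (289,158), and the knob sits at the housing, at (272,234). I'll check the knob position numerically, and hand in if it is in.

```bash
python3 - <<'E'
from h import *
im=ctrl.get_image("top");d=np.load("pose.npz")
x=d["M"].T@(ray(im,240+272/1.8,155+234/1.8,.0355)[:2]-d["t"]);print(x)
if x[0]>-.098: print(ctrl.close_job())
E
```

```text
[-0.09158747 -0.05651591]
the job is handed in; nothing more can be done
None
```

The job is handed in: all four bars are home against the end stop and the bolt is fully in behind the yellow bar, with nothing else disturbed. My first pass went above the yellow bar and had to be repeated lower.

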